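# Lock the vacuum sealer's battery cover and start it

## Task

Get the cordless vacuum sealer ready: take the coin key from its stand and, with the key's blade, turn the slotted lock on the sloping battery cover clockwise to its stop, so that the slot points up the slope, then put the key back upright, fully home in its stand. Then start the sealer with the closed fingertips: press the button on its ridge to its halfway stop, pause there for a second, then push it fully down and let it come up again. Do not turn the lock with the fingers and leave the other kitchen things where they are.

Things in the scene. Friction and masses are not known exactly. Their poses are not given: they have to be found in the camera images.
- sealer: White vacuum sealer, fixed wedge 160 deep (x) x 260 wide (y) x 91.5 mm high. Origin under it: base x from -75 to +85 mm. x to its back, z up. Front 25 mm high at x = -75; a flat slope rises from there at 35 degrees to a level ridge from x = 20 to 85. Slope's outward normal (-0.574, 0, 0.819). Grey battery cover 110 mm wide, 2 mm proud, on the slope, centred at y = -45
- lock_slot (a point): Centre of the slot's mouth on the round steel lock of the battery cover, at (-33.8, -45, 67.3) mm in the sealer's frame. Lock 36 mm across, 9 mm proud of the cover; slot 6 mm wide, 29 long, 7 deep, closed at both ends. Frame turns with the lock: y along the slot, z outward along the lock's axis (the slope's normal)
- lock (a joint): Turn of the lock (rad), growing clockwise as seen facing the slope. 0: slot level, along the sealer's y. Locked: 1.57, at its stop, slot pointing up the slope to a small raised rib. Stays where it is left; takes about 0.05 N m. Blade in slot has about 0.14 rad of play either way
- stand: Wooden key stand, fixed, block 70 (x) x 50 (y) x 34 mm high. Origin under its centre
- stand_mouth (a point): Centre of the stand's rectangular hole at its top face, 34 mm up. Hole 29 mm along the stand's x, 12 mm along its y, 27 mm deep
- key: Coin key, 76 mm long, 0.12 kg, standing blade down in its stand, its x along the stand's x. Origin: centre of the blade's end; z up to the handle. Blade 22 wide (x), 3 thick (y), z 0 to 22 mm; collar 36 (x) x 24 (y), z 22 to 28, rests on the stand's top when home (origin then 12 mm above the counter); flat black handle 32 (x) x 12 thick (y), z 28 to 76, gripped across y
- start_top (a point): Centre of the top of the start button, grey, 27 mm across, on the sealer's ridge, at (52, 70, 114.5) mm in the sealer's frame when up; pressed straight down, 12 mm in all, it springs back. A ring 38 mm across, 6 mm high, surrounds its foot. This point moves with the button
- start_half (a joint): First stage of the button (m): 0 up, 0.006 at the halfway stop; takes 1 N to start and 3 N at the stop
- start_full (a joint): Second stage of the button (m): stays 0 until the push exceeds 8 N, 0.006 fully down at about 12 N
- mug: White mug, 80 mm across, 90 high, handle on its y side; leave alone. Origin under its centre, as for all below
- mill: Dark wooden pepper mill, 52 mm across, 155 high; leave alone
- oil: Green oil bottle, 60 mm across, 200 high, beside the sealer; leave alone
- spice: Glass spice jar, 48 mm across, 105 high, in front of the sealer; leave alone
- tin: Steel tin, 70 mm across, 100 high; leave alone
- spoon: Wooden spoon lying flat; leave alone

How it is judged (in metres and radians):
On the way, in this order (a step that is already met when the one before it is completed fails the run):
1. the lock is turned clockwise to its stop (value of joint lock above 1.4 rad), for 0.1 s.
2. the key is back upright and fully home in its stand, let go (horizontal distance between key and stand_mouth below 0.007 m and z of key in the frame of stand below 0.016 m and angle between key's own z axis and vertical below 0.12 rad and contact force between the fingers and key below 0.05 N), for 0.2 s.
3. the button is held at its halfway stop for at least half a second (value of joint start_half above 0.0045 m and value of joint start_full below 0.0015 m), for 0.5 s.
4. the button is pushed fully down (value of joint start_full above 0.0045 m), for 0.1 s.
At the end, for the whole second after the job is handed in: The lock stands at least 1.40 rad clockwise (stop at 1.57); the key is at rest in the stand, upright within 0.12 rad, within 7 mm of the hole's centre, its collar within 4 mm of the stand's top, not held; the button is up again (both stages within 1.5 mm) (all of step 2 and value of joint lock above 1.4 rad and value of joint each of start_half, start_full below 0.0015 m and linear speed of key below 0.02 m/s); the robot touches nothing.
It fails at once if the lock is touched by the fingers (contact force between the fingers and lock above 1 N).
It fails at once if another kitchen thing is shifted by more than 25 mm (distance of any of mug, mill, oil, spice, tin, spoon from where it was at the start of the episode above 0.025 m).
It fails at once if another kitchen thing is knocked over (angle between any of mug, mill, oil, spice, tin's own z axis and vertical above 0.35 rad).
It also fails if it takes over 64 s, if anything falls off the work surface, if the arm or the gripper's body presses on something with over 40 N, if the wrist force passes 120 N, or if a joint passes its speed limit or range.

## Robot

A 7-joint arm with a two-finger parallel gripper is mounted at the origin on the work surface. World frame = base frame: x ahead of the robot, y to its left, z up, the work surface at z = 0. Lengths are in mm, angles in rad, forces in N, time in s.
With the tool pointing down it reaches from about 350 to 900 mm from the base axis. Payload 7.2 kg.
Tool frame: the origin (TCP) lies midway between the tips of the shut fingers; the grasp point (between the pads) lies 19 mm behind it; z points along the fingers, y is the line along which they close (so a half turn about z gives the same grasp; the last joint's range is limited). The gripper opens to 88 mm and grips with 3 to 60 N. Pads are 20 mm wide; open, the fingers measure 115 mm over their backs; the gripper's body (75 mm by 178 mm) begins 61 mm behind the grasp point.
Start: joints at [1.135, 0.411, -0.013, 1.596, 0.006, 1.134, -0.082], TCP at [224.716, -583.208, 222.653] pointing down, gripper open.
Joint ranges: [-2.95, 2.95], [-0.29, 1.99], [-1.47, 1.44], [0.14, 2.54], [-1.03, 4.17], [0.13, 1.85], [-2.86, 2.86]. Speed limits (rad/s): [2.39, 2.39, 3.01, 3.01, 3.14, 3.14, 3.14].

## Interface

Orientations are given as a 3x3 rotation matrix whose columns are the frame's x, y, z axes.
In Python, from workcell import robot gives the robot as it stands.
- The arm moves only by the tool play_rows, never from a script. Its argument "increments" is a list of rows, each a list of 3 entries, a list of its own where there are three numbers: the shift along the tool's x, y, z each as a share of 0.5 m, from -1 to 1, then the turn about the tool's z as a share of 360 degrees, from -1 to 1, then the closure, from -1 (fully open) to 1 (shut). In form: [[[x, y, z], twist, claw], ...]. A call has 1 to 10 rows; each row is the pose to reach, as a shift and turn from the pose commanded when the call began, along the tool's axes at that moment, turning the shorter way round; what a row does not reach only later rows make up. A row lasts 1/12 s, in which the tool goes at most 41.7 mm and 7.16 degrees, less where a joint would pass 70% of its speed; a pose out of reach is approached as far as the arm can. A call with a number of a shift or a turn outside -1 to 1 is refused whole. A call with a gripper value outside its range is refused whole. The fingers move at their own pace and stop on an object; "force" is the grip in N (left out, the last holds). Time passes only in rows, so rows that repeat a pose let the fingers close. It gives the time, the measured TCP pose, the force, the opening and the grip force at its end, in the units of the state.
- robot.state(): the state, without advancing time (a new reading comes with each control period).
- robot.capture(name): name is "side" or "top" or "wrist"; returns the picture (384x512x3 uint8, blue, green, red); there is no depth.
- robot.camera_model(name): a dict with "fx", "fy", "cx", "cy" (pixels), "camera_from_world" (4x4, takes a point from world to camera coordinates); the wrist camera has in their place "T_tool_cam" (4x4, takes a point from camera to tool coordinates, whose origin is the TCP and whose axes are the flange's). Camera axes: x right, y down, z forward; pixel columns grow to the right and rows downward; lengths in mm; the calibration is good to about 2 mm. A picture is of the moment at which its call begins: read the wrist's pose just before it. camera_model takes no time and is no camera call.
- robot.hand_in(): hands the job in; it is judged then, once.
Trained networks look in the newest picture that a camera, given by its name, has taken for a name from the list of things; names that differ only in an ending like _2 or _b are one class to them, and where a whole thing is asked for, a point or a joint stands for the part that bears it (a point fixed in the world has none). Each returns a list of dicts, best first, with "conf" (0 to 1); they miss things now and then, are a little off and sometimes report something else, mostly with a low value. They report only what shows in the picture. A call takes as long as a camera call.
- robot.search_frame(target, camera): "location" ([column, row] in pixels, amid what is visible of it).
- robot.silhouettes(target, camera): "region" (384x512 bool, what is visible of it) and "location" ([column, row] in pixels, amid what is visible of it).
The state is a dict: "t": time; "joints": joint angles; "joint_vel": joint speeds; "joint_efforts": joint torques, N m; "ee_pos": TCP position; "ee_rot": TCP orientation; "contact_force": force on the tool from outside, world axes, zero at the start; "wrist_torque": the same for the moment, N m; "gripper_width": opening from 0.0 (shut) to 1.0 (fully open); "gripper_force": force on a finger pad.
Only numpy, scipy, OpenCV 4.12 (cv2) and the standard library are available. Lean on these libraries where they do the work, as an engineer would, in place of code of your own. Each camera call takes 0.05 s, during which the arm holds its last target. There are 200 camera calls.

## Working session

There is one attempt and no reset: what is moved stays moved. The work goes in short steps, Python scripts to look and compute and a tool call to move; the robot and the scene stay as the last step left them, time stands still between calls to the robot, and variables do not carry over. Pictures are saved under pics/ and viewed, at most 10 in all, crops included, and the job is handed in when it is done.

Besides the shell and the picture viewer there is one more tool, called after ">>>" in YAML: its name, and indented under it one key for each argument. play_rows: Moves the arm, as the interface text tells. Shift numbers are shares of 0.5 m and turn numbers shares of 360 degrees, none past 1 either way. Its arguments: {"type":"object","properties":{"increments":{"type":"array"},"force":{"type":"number"}},"required":["increments"]}

```bash
mkdir -p pics
cat > h.py <<'E'
import numpy as np, cv2
from workcell import robot
def cam(n):
    m=robot.camera_model(n)
    if 'T_tool_cam' in m:
        s=robot.state(); T=np.eye(4); T[:3,:3]=s['ee_rot']; T[:3,3]=s['ee_pos']
        C=np.linalg.inv(T@np.array(m['T_tool_cam']))
    else: C=np.array(m['camera_from_world'])
    return np.array([[m['fx'],0,m['cx']],[0,m['fy'],m['cy']],[0,0,1]]),C
def unproj(K,C,uv,z):
    R,t=C[:3,:3],C[:3,3]; o=-R.T@t; d=R.T@np.linalg.inv(K)@np.r_[uv,1]
    return o+d*(z-o[2])/d[2]
def proj(K,C,p):
    q=K@(C[:3,:3]@np.asarray(p,float)+C[:3,3]); return q[:2]/q[2]
E
python3 - <<'E'
from h import *
s=robot.state(); print(s['t'],np.round(s['ee_pos'],1),np.round(s['ee_rot'],3).tolist())
for n in('top','side'):
    cv2.imwrite(f'pics/{n}0.png',robot.capture(n)); K,C=cam(n); print(n,np.round(K[0],1),np.round(-C[:3,:3].T@C[:3,3]),np.round(C[:3,:3],2).tolist())
    hs=dict(sealer=50,lock_slot=67,stand=30,key=60,start_top=114,mug=45,mill=77,oil=100,spice=52,tin=50,spoon=5)
    for k,z in hs.items():
        for d in robot.search_frame(k,n)[:2]: print(k,round(d['conf'],2),np.round(d['location']),np.round(unproj(K,C,d['location'],z)))
E
```

```text
0.0 [ 224.5 -582.7  221.8] [[0.933, 0.36, -0.001], [0.36, -0.933, 0.001], [-0.0, -0.002, -1.0]]
top [465.8   0.  257.8] [ 375.  -35. 1313.] [[-0.0, -1.0, -0.01], [-1.0, 0.01, -0.07], [0.07, 0.01, -1.0]]
sealer 0.68 [225. 138.] [579.  72.  50.]
lock_slot 0.47 [242. 151.] [540.  22.  67.]
stand 0.56 [386. 192.] [ 429. -370.   30.]
key 0.48 [386. 189.] [ 435. -362.   60.]
mug 0.89 [336. 193.] [ 425. -231.   45.]
mill 0.7 [199. 118.] [629. 140.  77.]
mill 0.65 [371. 138.] [ 570. -323.   77.]
oil 0.9 [165. 136.] [576. 226. 100.]
oil 0.7 [198. 118.] [624. 137. 100.]
spice 0.65 [226. 196.] [417.  67.  52.]
spice 0.61 [243. 152.] [537.  21.  52.]
tin 0.72 [291. 126.] [ 609. -110.   50.]
spoon 0.63 [130. 214.] [372. 341.   5.]
side [406.4   0.  253.1] [ 32. 550. 866.] [[-0.77, -0.64, 0.02], [-0.48, 0.55, -0.68], [0.43, -0.53, -0.73]]
sealer 0.77 [207. 200.] [576.  72.  50.]
lock_slot 0.66 [230. 196.] [527.  32.  67.]
stand 0.65 [339. 151.] [ 421. -350.   30.]
key 0.46 [342. 141.] [ 426. -364.   60.]
start_top 0.64 [175. 194.] [609. 146. 114.]
mug 0.88 [315. 169.] [ 426. -221.   45.]
mill 0.72 [293. 126.] [ 571. -307.   77.]
mill 0.61 [175. 190.] [647. 118.  77.]
oil 0.73 [160. 230.] [560. 240. 100.]
spice 0.81 [251. 233.] [416.  80.  52.]
tin 0.77 [246. 154.] [ 615. -134.   50.]
tin 0.3 [158. 229.] [601. 221.  50.]
spoon 0.63 [206. 346.] [318. 341.   5.]
```

View pics/top0.png

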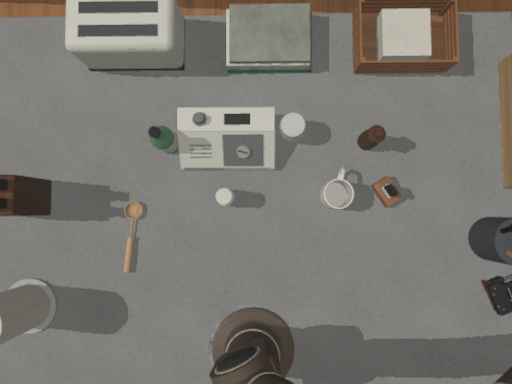

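View pics/side0.png

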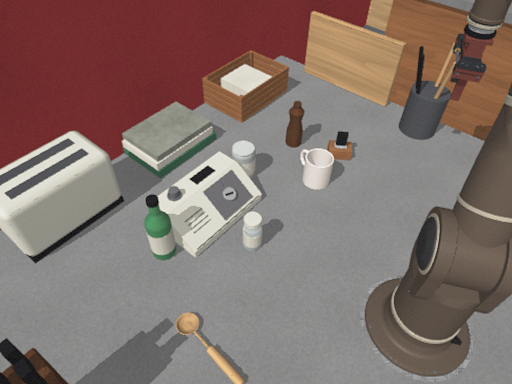

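>>> play_rows:
  increments:
    - [[0.07,-0.03,-0.06],0,-1]
    - [[0.14,-0.07,-0.12],0,-1]
    - [[0.2,-0.1,-0.12],0,-1]
    - [[0.27,-0.13,-0.12],0,-1]
    - [[0.33,-0.17,-0.12],0,-1]
    - [[0.4,-0.2,-0.12],0,-1]
    - [[0.45,-0.22,-0.12],0,-1]
    - [[0.45,-0.22,-0.12],0,-1]
    - [[0.45,-0.22,-0.12],0,-1]

```text
t: 1.95
ee_pos: [396.5, -398.3, 282.8]
ee_rot: [[0.932, 0.363, 0.0], [0.363, -0.932, -0.0], [0.0, 0.0, -1.0]]
contact_force: [-0.2, -0.8, 0.1]
gripper_width: 1.001
gripper_force: 0.0
```

Run:
```python
from h import *
print(np.round(robot.camera_model('wrist')['T_tool_cam'],3).tolist())
s=robot.state(); print(s['t'],np.round(s['ee_pos'],1),np.round(s['ee_rot'],3).tolist())
K,C=cam('wrist'); im=robot.capture('wrist'); cv2.imwrite('pics/w1.png',im)
for k,z in dict(stand=34,key=88).items():
    for d in robot.silhouettes(k,'wrist')[:1]:
        r=d['region'].astype(np.uint8); c,_=cv2.findContours(r,0,2); c=max(c,key=cv2.contourArea)
        W=np.array([unproj(K,C,p[0].astype(float),z)[:2] for p in c],np.float32)
        print(k,d['conf'],d['location'],cv2.minAreaRect(c),cv2.minAreaRect(W))
```

```text
[[0.001, -0.957, -0.288, 79.151], [1.0, 0.001, -0.0, 0.267], [0.0, -0.288, 0.957, -162.677], [0.0, 0.0, 0.0, 1.0]]
1.95 [ 396.5 -398.3  282.8] [[0.932, 0.363, 0.0], [0.363, -0.932, -0.0], [0.0, 0.0, -1.0]]
stand 0.76 [260.5, 128.0] ((254.35391235351562, 132.53370666503906), (50.66834259033203, 35.67770767211914), 77.00537872314453) ((432.0325927734375, -371.42950439453125), (71.35246276855469, 50.12046813964844), 33.349422454833984)
key 0.85 [255.2, 135.9] ((254.5352783203125, 134.1588134765625), (28.526357650756836, 17.029043197631836), 77.47119140625) ((435.837158203125, -372.1187438964844), (34.987796783447266, 21.067331314086914), 33.109046936035156)
```

View pics/w1.png

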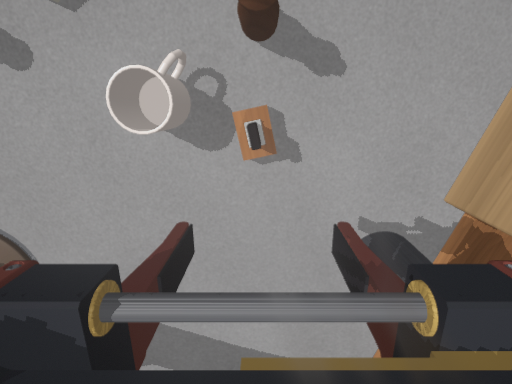

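>>> play_rows:
  increments:
    - [[0.04,-0.012,0.06],-0.016,-1]
    - [[0.086,-0.024,0.12],-0.033,-1]
    - [[0.086,-0.024,0.2],-0.033,-1]
    - [[0.086,-0.024,0.24],-0.033,-1]
    - [[0.086,-0.024,0.24],-0.033,-1]
    - [[0.086,-0.024,0.24],-0.033,-1]

```text
t: 2.6
ee_pos: [429.6, -373.9, 162.1]
ee_rot: [[0.84, 0.542, -0.002], [0.542, -0.84, 0.001], [-0.001, -0.002, -1.0]]
contact_force: [-0.1, -1.2, 0.7]
gripper_width: 1.002
gripper_force: 0.0
```

Run:
```python
from h import *
s=robot.state(); print(s['t'],np.round(s['ee_pos'],1),np.round(s['ee_rot'],3).tolist(),np.round(s['joints'],2))
K,C=cam('wrist'); im=robot.capture('wrist'); cv2.imwrite('pics/w2.png',im)
for k,z in dict(stand=34,key=88).items():
    for d in robot.silhouettes(k,'wrist')[:1]:
        r=d['region'].astype(np.uint8); c,_=cv2.findContours(r,0,2); c=max(c,key=cv2.contourArea)
        W=np.array([unproj(K,C,p[0].astype(float),z)[:2] for p in c],np.float32)
        print(k,d['conf'],d['location'],cv2.minAreaRect(W))
```

```text
2.6 [ 429.6 -373.9  162.1] [[0.84, 0.542, -0.002], [0.542, -0.84, 0.001], [-0.001, -0.002, -1.0]] [ 0.77  0.39 -0.18  1.79  0.08  0.97 -0.44]
stand 0.57 [262.1, 165.1] ((434.0924377441406, -370.3635559082031), (75.36949157714844, 51.96575927734375), 32.90217208862305)
key 0.77 [260.0, 186.4] ((437.7755126953125, -367.9920959472656), (42.8713493347168, 19.116409301757812), 33.4583740234375)
```

View pics/w2.png

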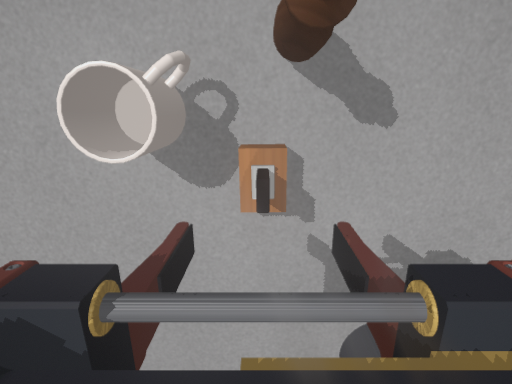

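Run:
```python
from h import *
s=robot.state(); K,C=cam('wrist'); R=np.array(s['ee_rot']); p=np.array(s['ee_pos']); print(p,K)
for uv,z in (((263,181),34),((263,182),40),((263,169),88),((263,213),88)):
    w=unproj(K,C,uv,z); print(w,R.T@(w-p))
```

```text
[ 431.41013469 -374.54447332  164.72261279] [[282.23963244   0.         262.70085639]
 [  0.         282.23963244 191.7128858 ]
 [  0.           0.           1.        ]]
[ 434.29918822 -373.75008642   34.        ] [  2.74854972   0.48221683 130.72716671]
[ 434.68043899 -373.47499899   40.        ] [  3.22307432   0.47720177 124.72751451]
[ 454.93671312 -360.13953454   88.        ] [27.51410139  0.42005938 76.74737286]
[ 420.8024527  -382.22898295   88.        ] [-13.144098     0.45382798  76.71349716]
```

>>> play_rows:
  increments:
    - [[0.006,0.001,0.06],0,-1]
    - [[0.006,0.001,0.12],0,-1]
    - [[0.006,0.001,0.18],0,-1]
    - [[0.006,0.001,0.21],0,-1]
    - [[0.006,0.001,0.221],0,-1]
    - [[0.006,0.001,0.221],0,-1]
    - [[0.006,0.001,0.221],0,-1]

```text
t: 3.33
ee_pos: [434.6, -372.7, 53.7]
ee_rot: [[0.839, 0.544, 0.002], [0.544, -0.839, -0.002], [0.001, 0.002, -1.0]]
contact_force: [-0.1, -0.6, 0.1]
gripper_width: 1.005
gripper_force: 0.0
```

>>> play_rows:
  increments:
    - [[0,0,0],0,0]
    - [[0,0,0],0,0.5]
    - [[0,0,0],0,0.8]
    - [[0,0,0],0,1]
    - [[0,0,0],0,1]
    - [[0,0,0],0,1]
    - [[0,0,0],0,1]
    - [[0,0,0],0,1]
  force: 50

```text
t: 4.0
ee_pos: [433.7, -371.8, 52.1]
ee_rot: [[0.839, 0.544, -0.0], [0.544, -0.839, 0.0], [-0.0, -0.0, -1.0]]
contact_force: [-0.4, 0.1, 0.6]
gripper_width: 0.437
gripper_force: 0.0
```

>>> play_rows:
  increments:
    - [[0,0,0],0,1]
    - [[0,0,0],0,1]
    - [[0,0,0],0,1]
    - [[0,0,0],0,1]
    - [[0,0,0],0,1]
    - [[0,0,0],0,1]
    - [[0,0,0],0,1]
    - [[0,0,0],0,1]

```text
t: 4.67
ee_pos: [433.6, -371.7, 52.1]
ee_rot: [[0.839, 0.544, -0.0], [0.544, -0.839, 0.0], [-0.0, -0.0, -1.0]]
contact_force: [-0.2, 0.3, -0.3]
gripper_width: 0.136
gripper_force: 50.0
```

Run:
```python
from h import *
for i in range(3):
    s=robot.state(); print(s['t'],np.round(s['ee_pos'],1),s['gripper_width'],s['gripper_force'],np.round(s['contact_force'],1)); robot.capture('top')
```

```text
4.6667 [ 433.6 -371.7   52.1] 0.13561900656719997 49.99973952770233 [-0.2  0.3 -0.3]
4.7167 [ 433.7 -371.7   52.1] 0.1336604829551499 49.99969661235809 [-0.1  0.2 -0.6]
4.7667 [ 433.6 -371.7   52.1] 0.13262063459184853 49.99970197677612 [ 1.  -0.3 -1. ]
```

>>> play_rows:
  increments:
    - [[0,0,-0.03],0,1]
    - [[0,0,-0.08],0,1]
    - [[0,0,-0.16],0,1]
    - [[0,0,-0.24],0,1]
    - [[0,0,-0.32],0,1]
    - [[0,0,-0.4],0,1]
    - [[0,0,-0.45],0,1]

```text
t: 5.4
ee_pos: [434.4, -372.3, 281.7]
ee_rot: [[0.839, 0.544, 0.004], [0.544, -0.839, -0.003], [0.001, 0.004, -1.0]]
contact_force: [0.1, 0.7, -1.4]
gripper_width: 0.131
gripper_force: 50.0
```

>>> play_rows:
  increments:
    - [[0.05,-0.04,0],-0.016,1]
    - [[0.1,-0.08,0],-0.032,1]
    - [[0.16,-0.12,0],-0.048,1]
    - [[0.21,-0.16,0],-0.064,1]
    - [[0.26,-0.2,0],-0.08,1]
    - [[0.31,-0.245,0],-0.096,1]
    - [[0.36,-0.285,0],-0.112,1]
    - [[0.41,-0.325,0],-0.128,1]
    - [[0.46,-0.365,0],-0.144,1]
    - [[0.517,-0.408,0],-0.158,1]

```text
t: 6.23
ee_pos: [539.5, -59.3, 277.2]
ee_rot: [[-0.001, 1.0, -0.0], [1.0, 0.001, -0.001], [-0.001, -0.0, -1.0]]
contact_force: [0.6, -0.4, -1.2]
gripper_width: 0.136
gripper_force: 50.0
```

>>> play_rows:
  increments:
    - [[0,0,0],0,1]
    - [[0,0,0],0,1]
    - [[0,0,0],0,1]
    - [[0,0,0],0,1]

```text
t: 6.57
ee_pos: [539.3, -61.5, 276.9]
ee_rot: [[0.006, 1.0, -0.001], [1.0, -0.006, -0.001], [-0.001, -0.001, -1.0]]
contact_force: [-0.8, 0.6, -2.0]
gripper_width: 0.136
gripper_force: 50.0
```

Run:
```python
from h import *
for i in range(2): robot.capture('top')
s=robot.state(); print(s['t'],np.round(s['ee_pos'],1),np.round(s['ee_rot'],3).tolist(),np.round(s['joints'],2),s['gripper_width'],np.round(s['contact_force'],1))
K,C=cam('wrist'); im=robot.capture('wrist'); cv2.imwrite('pics/w3.png',cv2.resize(im,(800,600),interpolation=cv2.INTER_CUBIC))
np.savez('w3.npz',K=K,C=C,im=im)
for k in ('lock_slot','start_top','sealer'):
    for d in robot.silhouettes(k,'wrist')[:2]: print(k,d['conf'],d['location'],d['region'].sum())
```

```text
6.6667 [539.3 -61.4 277.1] [[0.006, 1.0, -0.0], [1.0, -0.006, -0.001], [-0.001, -0.0, -1.0]] [ 0.44  0.27 -0.51  1.7   0.14  1.21 -0.11] 0.13396481950943734 [-0.   0.2 -1.7]
lock_slot 0.66 [264.5, 101.0] 637
start_top 0.38 [279.1, 339.2] 291
sealer 0.75 [295.7, 80.7] 22302
```

View pics/w3.png

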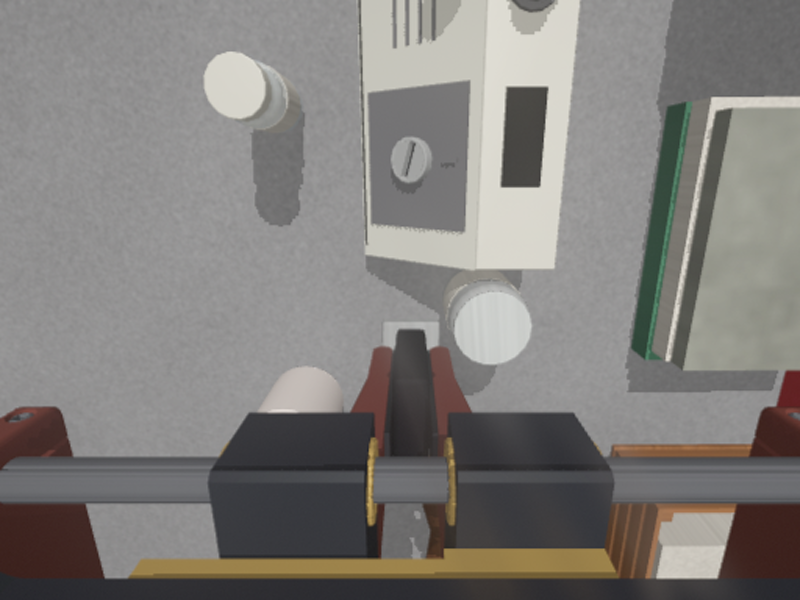

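Run:
```python
from h import *
im=np.load('w3.npz')['im']; cv2.imwrite('pics/c3.png',cv2.resize(im[40:185,220:380],None,fx=4,fy=4,interpolation=cv2.INTER_CUBIC))
```

```text
(no output)
```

View pics/c3.png

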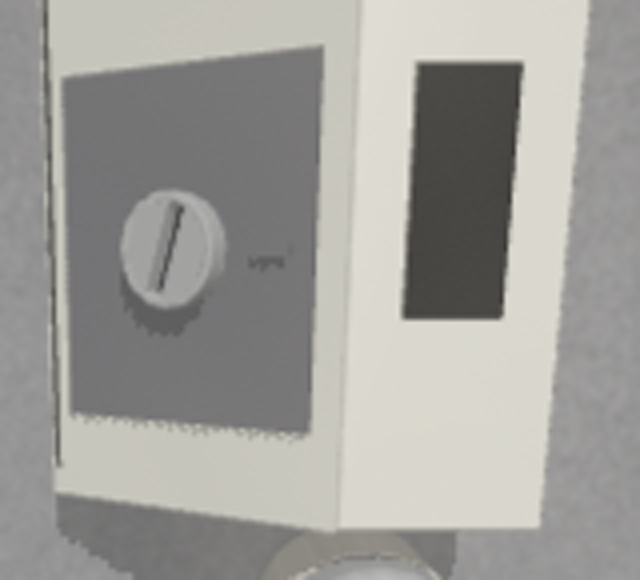

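```bash
cat > fit.py <<'E'
from h import *
from scipy.optimize import least_squares
f=np.load('w3.npz'); K,C=f['K'],f['C']
px=lambda c:np.array([220+(c[0]-1.5)/4,40+(c[1]-1.5)/4])
c35,s35=np.cos(np.radians(35)),np.sin(np.radians(35))
n=np.array([-s35,0,c35]); up=np.array([c35,0,s35]); L=np.array([-33.8,-45,67.3])
def cov(a,y): return L-9*n+a*up+np.array([0,y+45,0])
def T(q,p):
    c,s=np.cos(q[2]),np.sin(q[2]); return np.array([q[0]+c*p[0]-s*p[1],q[1]+s*p[0]+c*p[1],p[2]])
obs=[((166,249),lambda q:L),((337,530),lambda q:np.array([20,-130,91.5])),((540,527),lambda q:np.array([85,-130,91.5])),((56,492),lambda q:np.array([-75,-130,25.])),
((63,77),lambda q:cov(q[3],10)),((322,46),lambda q:cov(q[4],10)),((309,437),lambda q:cov(q[4],-100)),((71,414),lambda q:cov(q[3],-100))]
r=lambda q:np.concatenate([proj(K,C,T(q,g(q)))-px(o) for o,g in obs])
def rl(q): # crease/back line points
    out=[]
    for x,o in ((20,(360,0)),(85,(590,0))):
        a,b=proj(K,C,T(q,(x,-130,91.5))),proj(K,C,T(q,(x,0,91.5))); d=(b-a)/np.linalg.norm(b-a); e=px(o)-a; out.append(d[0]*e[1]-d[1]*e[0])
    return np.r_[r(q),out]
s=least_squares(rl,[573,70,0,-40,40],loss='soft_l1'); q=s.x
print(np.round(q,3),np.degrees(q[2])); print(np.round(rl(q),1)); 
Lw=T(q,L); print('lock',Lw,'button',T(q,(52,70,114.5)))
# slot
for th in np.arange(0,.5,.05):
    d=np.cos(th)*np.array([0,1,0])+np.sin(th)*up
    a,b=proj(K,C,T(q,L+14.5*d)),proj(K,C,T(q,L-14.5*d)); print(round(th,2),np.round((a-[220,40])*4+1.5),np.round((b-[220,40])*4+1.5))
E
python3 fit.py
```

```text
[ 5.71275e+02  6.79260e+01 -2.00000e-03 -4.75800e+01  4.83500e+01] -0.13557222949345651
[-0.3  0.3 -0.2  0.3  0.5  0.9 -0.  -0.1 -0.2  0.  -0.  -0.3  0.1 -0.7
  0.2 -0.2  0.6 -0.5]
lock [537.36885737  23.00614976  67.3       ] button [623.44072783 137.80280963 114.5       ]
0.0 [165. 201.] [165. 298.]
0.05 [167. 201.] [163. 298.]
0.1 [169. 201.] [161. 298.]
0.15 [170. 202.] [160. 297.]
0.2 [172. 202.] [158. 297.]
0.25 [174. 202.] [156. 296.]
0.3 [176. 203.] [154. 296.]
0.35 [178. 204.] [153. 295.]
0.4 [180. 205.] [151. 294.]
0.45 [182. 205.] [149. 293.]
```

Run:
```python
from h import *
f=np.load('w3.npz'); K=f['K']; im=f['im']; Ct=np.linalg.inv(np.array(robot.camera_model('wrist')['T_tool_cam']))
for y in(-12,12):
    for x in (18,):
        for z in (12.1,18.1): print((x,y,z),np.round(proj(K,Ct,(x,y,z)),2))
g=cv2.cvtColor(im,6)
print(g[209,236:292]); print(g[198:220,248],g[198:220,277])
for d in robot.silhouettes('key','wrist')[:1]: print(d['conf'],d['location'])
```

```text
(18, -12, 12.1) [244.58 204.08]
(18, -12, 18.1) [245.12 201.14]
(18, 12, 12.1) [281.2  204.09]
(18, 12, 18.1) [280.64 201.16]
[149 150 151 151 150 149 150 151 141 157 170 173 175 178 178 176 175 174
 175 175 175 176 178 177 175 175 174 174 176 178 179 180 181 181 182 181
 178 176 176 178 179 178 178 178 168 132 122 123 122 119 139 128 133 143
 145 194]
[149 150 151 151 152 151 148 153 174 178 175 175 174 174 174 175 174 174
 174 174 174 173] [143 153 153 152 151 152 149 152 176 181 179 178 178 178 179 178 178 178
 178 178 178 178]
0.87 [260.8, 242.1]
```

```bash
cat > way.py <<'E'
from h import *
c35,s35=np.cos(np.radians(35)),np.sin(np.radians(35))
n=np.array([-s35,0,c35]); up=np.array([c35,0,s35]); Y=np.array([0,1.,0]); Lw=np.array([537.4,23.0,67.3])
def way(th,depth=4.,rq=10.,lead=0.,kx=-1.5,ky=-0.3,L=Lw,H=40.1):
    u=np.cos(th)*Y+np.sin(th)*up; w=-np.sin(th)*Y+np.cos(th)*up   # w: clockwise tangential
    b=u*[1,1,0]; b/=np.linalg.norm(b); ty=np.array([b[1],-b[0],0])
    P=L+rq*u-depth/2*n+lead*w-np.array([0,0,depth/2/c35])
    return P-11*b+[0,0,H]-kx*b-ky*ty, np.degrees(np.arctan2(b[0],b[1]))
def inc(s,tcp,psi):
    R=np.array(s['ee_rot']); d=R.T@(tcp-np.array(s['ee_pos'])); cur=np.degrees(np.arctan2(R[0,0],R[1,0]))
    return np.round(np.r_[d/500,(psi-cur)/360],4)
E
python3 - <<'E'
from way import *
s=robot.state(); print(s['t'],np.round(s['ee_pos'],1),np.round(s['ee_rot'][0],3))
for th,d,z in ((.27,3,15),(.27,3,0)):
    p,a=way(th,d); p[2]+=z; print(np.round(p,1),a,inc(s,p,a))
E
```

```text
6.9167 [539.6 -60.4 277.2] [0.004 1.    0.   ]
[538.6  23.3 120.9] 12.773440153445659 [ 0.1675 -0.0025  0.3126  0.0349]
[538.6  23.3 105.9] 12.773440153445659 [ 0.1675 -0.0025  0.3426  0.0349]
```

>>> play_rows:
  increments:
    - [[0.08,-0.002,0],0.015,1]
    - [[0.15,-0.0025,0.03],0.0349,1]
    - [[0.1675,-0.0025,0.1],0.0349,1]
    - [[0.1675,-0.0025,0.17],0.0349,1]
    - [[0.1675,-0.0025,0.24],0.0349,1]
    - [[0.1675,-0.0025,0.29],0.0349,1]
    - [[0.1675,-0.0025,0.3126],0.0349,1]
    - [[0.1675,-0.0025,0.3126],0.0349,1]
    - [[0.1675,-0.0025,0.3126],0.0349,1]
    - [[0.1675,-0.0025,0.3126],0.0349,1]

```text
t: 7.75
ee_pos: [540.0, 23.9, 122.6]
ee_rot: [[0.221, 0.975, 0.003], [0.975, -0.221, 0.0], [0.001, 0.003, -1.0]]
contact_force: [-0.8, -0.8, -1.3]
gripper_width: 0.135
gripper_force: 50.0
```

Run:
```python
from way import *
robot.capture('top'); cv2.imwrite('pics/s4.png',cv2.resize(robot.capture('side')[150:250,170:300],None,fx=5,fy=5,interpolation=2)); 
s=robot.state(); print(s['t'],np.round(s['ee_pos'],1),np.round(s['ee_rot'][0],3),np.round(s['contact_force'],1))
p,a=way(.27,3); print(inc(s,p,a))
im=robot.capture('wrist'); cv2.imwrite('pics/w4.png',cv2.resize(im[0:300,150:400],None,fx=2,fy=2,interpolation=2))
```

```text
7.85 [539.9  23.8 122.7] [0.221 0.975 0.003] [ 0.3 -0.1 -2.1]
[-0.0015 -0.0024  0.0336  0.0001]
```

View pics/s4.png

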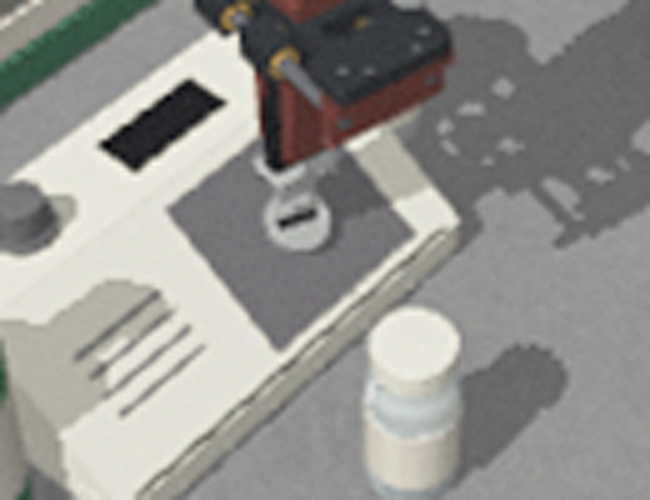

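>>> play_rows:
  increments:
    - [[-0.0015,-0.0024,0.008],0,1]
    - [[-0.0015,-0.0024,0.016],0,1]
    - [[-0.0015,-0.0024,0.022],0,1]
    - [[-0.0015,-0.0024,0.026],0,1]
    - [[-0.0015,-0.0024,0.028],0,1]
    - [[-0.0015,-0.0024,0.03],0,1]
    - [[-0.0015,-0.0024,0.03],0,1]
    - [[-0.0015,-0.0024,0.03],0,1]

```text
t: 8.57
ee_pos: [537.4, 23.3, 105.8]
ee_rot: [[0.22, 0.975, 0.0], [0.975, -0.22, 0.0], [0.0, 0.0, -1.0]]
contact_force: [1.2, -0.6, -1.9]
gripper_width: 0.137
gripper_force: 50.0
```

>>> play_rows:
  increments:
    - [[0,0,0.002],0,1]
    - [[0,0,0.003],0,1]
    - [[0,0,0.003],0,1]
    - [[0,0,0.003],0,1]

```text
t: 8.9
ee_pos: [537.8, 23.2, 104.6]
ee_rot: [[0.22, 0.975, 0.001], [0.975, -0.22, -0.0], [0.0, 0.001, -1.0]]
contact_force: [1.6, -0.1, -0.6]
gripper_width: 0.133
gripper_force: 50.0
```

>>> play_rows:
  increments:
    - [[0,0.002,0],0,1]
    - [[0,0.004,0],0,1]
    - [[0,0.006,0],0,1]
    - [[0,0.006,0],0,1]

```text
t: 9.23
ee_pos: [538.7, 22.9, 103.8]
ee_rot: [[0.22, 0.975, -0.003], [0.975, -0.22, -0.0], [-0.001, -0.003, -1.0]]
contact_force: [-4.9, 1.6, 1.7]
gripper_width: 0.13
gripper_force: 50.0
```

Run:
```python
from way import *
s=robot.state(); s=dict(s); print(s['t'],np.round(s['ee_pos'],1),np.round(s['contact_force'],1)); s['ee_pos']=[540.7,22.5,104.6]
for th in np.linspace(.4,1.6,9):
    p,a=way(th,4+th/1.6,lead=3); print(round(th,2),np.round(p,1),round(a),inc(s,p,a).tolist())
```

```text
9.2333 [538.7  22.9 103.8] [-4.9  1.6  1.7]
0.4 [541.2  22.  106.9] 19 [-0.0008, 0.0013, -0.0046, 0.0177]
0.55 [541.   21.3 107.4] 27 [-0.0021, 0.0011, -0.0057, 0.0388]
0.7 [540.7  20.7 107.9] 35 [-0.0035, 0.0007, -0.0066, 0.0608]
0.85 [540.2  20.2 108.2] 43 [-0.0047, 0.0, -0.0072, 0.0841]
1.0 [539.7  19.8 108.4] 52 [-0.0058, -0.0009, -0.0077, 0.1089]
1.15 [539.   19.5 108.5] 61 [-0.0065, -0.002, -0.0078, 0.1351]
1.3 [538.4  19.5 108.5] 71 [-0.007, -0.0031, -0.0077, 0.1627]
1.45 [537.9  19.5 108.3] 82 [-0.007, -0.0042, -0.0074, 0.1913]
1.6 [537.4  19.7 108. ] 92 [-0.0068, -0.0052, -0.0067, 0.2204]
```

>>> play_rows:
  increments:
    - [[-0.0004,0.0007,-0.002],0.0088,1]
    - [[-0.0008,0.0013,-0.0036],0.0177,1]
    - [[-0.0014,0.0012,-0.004],0.0283,1]
    - [[-0.0021,0.0011,-0.0047],0.0388,1]
    - [[-0.0028,0.0009,-0.005],0.0498,1]
    - [[-0.0035,0.0007,-0.0056],0.0608,1]
    - [[-0.0041,0.0003,-0.006],0.072,1]
    - [[-0.0047,0,-0.0062],0.0841,1]
    - [[-0.0047,0,-0.0062],0.0841,1]
    - [[-0.0047,0,-0.0062],0.0841,1]

```text
t: 10.07
ee_pos: [537.5, 21.9, 106.4]
ee_rot: [[0.681, 0.732, -0.004], [0.732, -0.681, 0.001], [-0.002, -0.004, -1.0]]
contact_force: [-5.6, 4.7, -2.2]
gripper_width: 0.134
gripper_force: 50.0
```

Run:
```python
from way import *
s=robot.state(); print(s['t'],np.round(s['ee_pos'],1),np.round(s['contact_force'],1),np.round(s['wrist_torque'],2),np.round(np.array(s['ee_rot'])[:,0],3))
cv2.imwrite('pics/s5.png',cv2.resize(robot.capture('side')[160:240,180:290],None,fx=6,fy=6,interpolation=2));
```

```text
10.0667 [537.5  21.9 106.4] [-5.6  4.7 -2.2] [1.14 1.52 0.11] [ 0.681  0.732 -0.002]
```

View pics/s5.png

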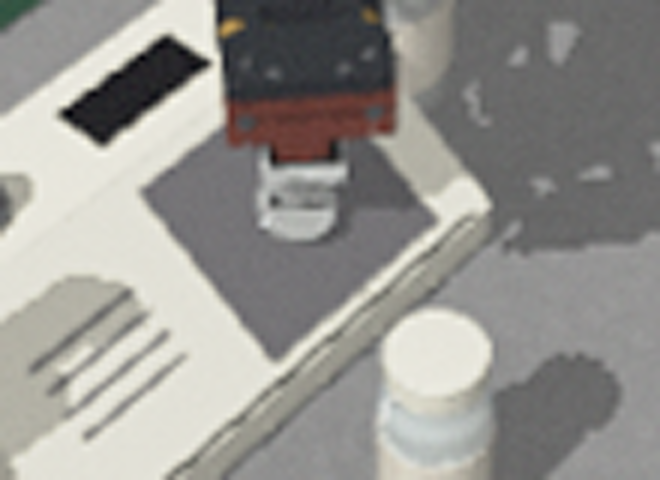

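Run:
```python
from way import *
s=dict(robot.state()); s['ee_pos']=[540.2,20.2,107.7]
a=np.radians(43); s['ee_rot']=[[np.sin(a),np.cos(a),0],[np.cos(a),-np.sin(a),0],[0,0,-1]]
for th,l in ((1,3),(1.15,3),(1.3,3),(1.45,3.2),(1.57,3.5),(1.65,4),(1.7,5)):
    p,a=way(th,4.5+th/1.6,lead=l); print(round(th,2),np.round(p,1),round(a),inc(s,p,a).tolist())
```

```text
1 [539.8  19.8 107.9] 52 [-0.0012, -0.0, -0.0005, 0.0247]
1.15 [539.2  19.5 108. ] 61 [-0.0024, -0.0006, -0.0006, 0.051]
1.3 [538.6  19.5 108. ] 71 [-0.0033, -0.0014, -0.0005, 0.0786]
1.45 [538.   19.3 107.8] 82 [-0.0042, -0.002, -0.0002, 0.1071]
1.57 [537.7  19.2 107.5] 90 [-0.0049, -0.0023, 0.0003, 0.1304]
1.65 [537.4  18.8 107.3] 96 [-0.0058, -0.0022, 0.0008, 0.1459]
1.7 [537.2  17.9 107. ] 99 [-0.0074, -0.0014, 0.0013, 0.1556]
```

>>> play_rows:
  increments:
    - [[-0.0006,0,-0.0003],0.0124,1]
    - [[-0.0012,0,-0.0005],0.0247,1]
    - [[-0.0018,-0.0003,-0.0005],0.038,1]
    - [[-0.0024,-0.0006,-0.0006],0.051,1]
    - [[-0.0028,-0.001,-0.0006],0.065,1]
    - [[-0.0033,-0.0014,-0.0005],0.0786,1]
    - [[-0.0038,-0.0017,-0.0003],0.093,1]
    - [[-0.0042,-0.002,-0.0002],0.1071,1]
    - [[-0.0046,-0.0022,0],0.12,1]
    - [[-0.0049,-0.0023,0.0003],0.1304,1]

```text
t: 10.95
ee_pos: [536.4, 22.2, 106.9]
ee_rot: [[1.0, -0.001, -0.001], [-0.001, -1.0, 0.003], [-0.001, -0.003, -1.0]]
contact_force: [-2.9, 8.4, -1.0]
gripper_width: 0.134
gripper_force: 50.0
```

Run:
```python
from way import *
for i in range(2):
    s=robot.state(); print(s['t'],np.round(s['ee_pos'],1),np.round(s['contact_force'],1),np.round(s['wrist_torque'],2),np.round(np.array(s['ee_rot'])[:,0],3)); robot.capture('top')
```

```text
10.95 [536.4  22.2 106.9] [-2.9  8.4 -1. ] [2.11 0.79 0.04] [ 1.    -0.001 -0.001]
11.0 [536.4  22.2 106.9] [-2.9  7.3 -1. ] [1.85 0.79 0.08] [ 1.    -0.005 -0.001]
```

>>> play_rows:
  increments:
    - [[0,0.002,0],0.01,1]
    - [[0,0.004,0],0.02,1]
    - [[0,0.006,0],0.025,1]
    - [[0,0.006,0],0.025,1]
    - [[0,0.006,0],0.025,1]

```text
t: 11.47
ee_pos: [536.7, 21.8, 106.8]
ee_rot: [[0.988, -0.152, -0.001], [-0.152, -0.988, 0.006], [-0.002, -0.005, -1.0]]
contact_force: [-1.8, 13.6, -4.1]
gripper_width: 0.132
gripper_force: 50.0
```

Run:
```python
from way import *
s=robot.state(); print(s['t'],np.round(s['ee_pos'],1),np.round(s['contact_force'],1),np.round(s['wrist_torque'],2),np.round(np.array(s['ee_rot'])[:,0],3))
cv2.imwrite('pics/s6.png',robot.capture('side')[160:240,180:290])
```

```text
11.4667 [536.7  21.8 106.8] [-1.8 13.6 -4.1] [3.75 0.59 0.08] [ 0.988 -0.152 -0.002]
```

>>> play_rows:
  increments:
    - [[0,-0.004,0],-0.012,1]
    - [[0,-0.007,0],-0.025,1]
    - [[0,-0.007,0],-0.025,1]
    - [[0,-0.007,-0.02],-0.025,1]
    - [[0,-0.007,-0.06],-0.025,1]
    - [[0,-0.007,-0.14],-0.025,1]
    - [[-0.06,-0.007,-0.2],-0.025,1]
    - [[-0.14,-0.007,-0.22],-0.025,1]
    - [[-0.14,-0.007,-0.22],-0.025,1]
    - [[-0.14,-0.007,-0.22],-0.025,1]

```text
t: 12.35
ee_pos: [468.2, 30.2, 219.1]
ee_rot: [[1.0, -0.001, 0.004], [-0.001, -1.0, -0.001], [0.004, 0.001, -1.0]]
contact_force: [0.7, -0.2, -1.2]
gripper_width: 0.133
gripper_force: 50.0
```

Run:
```python
from h import *
s=robot.state(); print(s['t'],np.round(s['ee_pos'],1),np.round(s['contact_force'],1),np.round(np.array(s['ee_rot'])[:,0],3),s['gripper_width'])
K,C=cam('wrist'); im=robot.capture('wrist'); np.savez('w7.npz',K=K,C=C,im=im)
p=proj(K,C,(537.4,23,67.3)); print(p); u,v=p.astype(int); print(robot.search_frame('lock_slot','wrist')[:1])
a=cv2.resize(im[max(v-40,0):v+40,u-50:u+50],None,fx=4,fy=4,interpolation=2); b=cv2.resize(im[:,100:420],None,fx=1,fy=1)
o=np.zeros((384,740,3),np.uint8); o[:a.shape[0],:a.shape[1]]=a; o[:,415:415+320]=b; cv2.imwrite('pics/w7.png',o)
```

```text
12.35 [468.2  30.2 219.1] [ 0.7 -0.2 -1.2] [ 1.    -0.001  0.004] 0.13319896903959855
[269.00403808 116.88570673]
[{'location': [271.9, 113.5], 'conf': 0.77}]
```

View pics/w7.png

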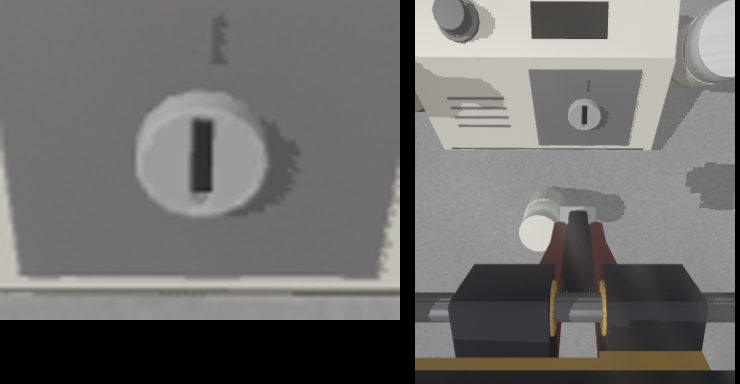

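>>> play_rows:
  increments:
    - [[-0.007,0.08,0],-0.009,1]
    - [[-0.014,0.16,0],-0.018,1]
    - [[-0.02,0.24,0],-0.027,1]
    - [[-0.027,0.32,0],-0.036,1]
    - [[-0.034,0.4,0],-0.045,1]
    - [[-0.04,0.48,0],-0.054,1]
    - [[-0.047,0.56,0],-0.063,1]
    - [[-0.054,0.64,0],-0.072,1]
    - [[-0.06,0.72,0],-0.082,1]
    - [[-0.069,0.804,0],-0.0916,1]

```text
t: 13.28
ee_pos: [434.5, -373.5, 216.1]
ee_rot: [[0.837, 0.547, -0.001], [0.547, -0.837, 0.0], [-0.001, -0.001, -1.0]]
contact_force: [1.9, -0.3, -1.4]
gripper_width: 0.133
gripper_force: 50.0
```

>>> play_rows:
  increments:
    - [[0,0,0.03],0,1]
    - [[0,0,0.09],0,1]
    - [[0,0,0.15],0,1]
    - [[0,0,0.19],0,1]
    - [[0,0,0.21],0,1]
    - [[0,0,0.21],0,1]
    - [[0,0,0.21],0,1]

```text
t: 13.87
ee_pos: [434.7, -371.3, 111.9]
ee_rot: [[0.839, 0.545, -0.001], [0.545, -0.839, 0.0], [-0.001, -0.001, -1.0]]
contact_force: [0.5, 0.3, -1.2]
gripper_width: 0.134
gripper_force: 50.0
```

Run:
```python
from h import *
robot.capture('top')
s=robot.state(); R=np.array(s['ee_rot']); print(s['t'],np.round(s['ee_pos'],1),np.round(s['contact_force'],1),np.round(R[:,0],3))
print(R.T@(np.array([433.6,-371.7,52.1])-s['ee_pos'])/500)
```

```text
13.9167 [ 435.2 -371.6  112.9] [-0.5  0.1 -1.1] [0.839 0.545 0.   ]
[-0.00280936 -0.00164772  0.12164741]
```

>>> play_rows:
  increments:
    - [[-0.0028,-0.0016,0.02],0,1]
    - [[-0.0028,-0.0016,0.05],0,1]
    - [[-0.0028,-0.0016,0.08],0,1]
    - [[-0.0028,-0.0016,0.105],0,1]
    - [[-0.0028,-0.0016,0.117],0,1]
    - [[-0.0028,-0.0016,0.12],0,1]
    - [[-0.0028,-0.0016,0.12],0,1]
    - [[-0.0028,-0.0016,0.12],0,1]

```text
t: 14.58
ee_pos: [433.5, -371.3, 53.1]
ee_rot: [[0.838, 0.545, 0.001], [0.545, -0.838, -0.001], [0.001, 0.001, -1.0]]
contact_force: [-0.1, -0.4, -1.3]
gripper_width: 0.134
gripper_force: 50.0
```

>>> play_rows:
  increments:
    - [[0,0,0],0,0.2]
    - [[0,0,0],0,-0.2]
    - [[0,0,0],0,-0.2]
    - [[0,0,0],0,-0.2]
    - [[0,0,0],0,-0.2]
    - [[0,0,0],0,-0.2]
    - [[0,0,0],0,-0.2]
    - [[0,0,0],0,-0.2]
    - [[0,0,0],0,-0.2]
    - [[0,0,0],0,-0.2]

```text
t: 15.42
ee_pos: [432.9, -370.9, 52.3]
ee_rot: [[0.838, 0.545, 0.0], [0.545, -0.838, -0.0], [-0.0, 0.0, -1.0]]
contact_force: [-1.1, -0.0, 0.6]
gripper_width: 0.599
gripper_force: 0.0
```

>>> play_rows:
  increments:
    - [[0,0,-0.03],0,-0.2]
    - [[0,0,-0.08],0,-0.2]
    - [[0,0,-0.16],0,-0.2]
    - [[0,0,-0.24],0,-0.2]
    - [[0,0,-0.24],0,-0.2]
    - [[0,0,-0.24],0,-0.2]

```text
t: 15.92
ee_pos: [434.2, -371.9, 174.9]
ee_rot: [[0.838, 0.545, 0.004], [0.545, -0.838, -0.003], [0.002, 0.005, -1.0]]
contact_force: [-0.6, -0.3, -0.6]
gripper_width: 0.599
gripper_force: 0.0
```

Run:
```python
from h import *
s=robot.state(); R=np.array(s['ee_rot']); print(s['t'],np.round(s['ee_pos'],1),s['gripper_width'])
im=robot.capture('wrist'); cv2.imwrite('pics/w8.png',im[100:300,150:380]); print(robot.search_frame('key','wrist')[:1])
```

```text
15.9167 [ 434.2 -371.9  174.9] 0.5987176051159314
[{'location': [260.5, 186.4], 'conf': 0.97}]
```

View pics/w8.png

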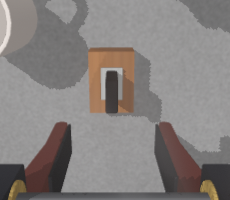

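>>> play_rows:
  increments:
    - [[0.03,-0.022,-0.04],0,1]
    - [[0.09,-0.066,-0.11],0,1]
    - [[0.15,-0.111,-0.11],0,1]
    - [[0.21,-0.156,-0.11],0,1]
    - [[0.27,-0.2,-0.11],0,1]
    - [[0.33,-0.245,-0.11],0,1]
    - [[0.39,-0.29,-0.11],0,1]
    - [[0.45,-0.334,-0.11],0,1]
    - [[0.51,-0.379,-0.11],0,1]
    - [[0.57,-0.423,-0.11],0,1]

```text
t: 16.85
ee_pos: [556.0, -36.4, 225.4]
ee_rot: [[0.838, 0.545, -0.003], [0.545, -0.838, 0.0], [-0.003, -0.002, -1.0]]
contact_force: [0.8, 0.3, 0.8]
gripper_width: 0.007
gripper_force: 0.0
```

>>> play_rows:
  increments:
    - [[0.06,-0.045,0],-0.02,1]
    - [[0.12,-0.09,0],-0.04,1]
    - [[0.18,-0.134,0],-0.06,1]
    - [[0.24,-0.178,0],-0.08,1]
    - [[0.303,-0.225,0],-0.1,1]
    - [[0.303,-0.225,0],-0.12,1]
    - [[0.303,-0.225,0],-0.14,1]
    - [[0.303,-0.225,0],-0.158,1]
    - [[0.303,-0.225,0],-0.158,1]
    - [[0.303,-0.225,0],-0.158,1]

```text
t: 17.68
ee_pos: [621.7, 138.4, 225.5]
ee_rot: [[0.005, 1.0, -0.003], [1.0, -0.005, -0.0], [-0.0, -0.003, -1.0]]
contact_force: [-0.4, 0.4, 0.1]
gripper_width: 0.005
gripper_force: 0.0
```

Run:
```python
from h import *
s=robot.state(); R=np.array(s['ee_rot']); print(s['t'],np.round(s['ee_pos'],1),np.round(R[:,0],3),s['gripper_width'],np.round(s['contact_force'],1),np.round(s['joints'],2))
print(R.T@(np.array([623.4,137.8,114.5])-s['ee_pos'])/500)
K,C=cam('side'); robot.capture('side')
for d in robot.search_frame('start_top','side')[:1]: print(d,proj(K,C,(623.4,137.8,114.5)),unproj(K,C,d['location'],114.5))
```

```text
17.6833 [621.7 138.4 225.5] [ 0.005  1.    -0.   ] 0.0046896354215036325 [-0.4  0.4  0.1] [-0.02  0.46 -0.39  1.54  0.19  1.18 -0.45]
[-0.00111643  0.00407579  0.22194496]
```

>>> play_rows:
  increments:
    - [[-0.001,0.004,0.06],0,1]
    - [[-0.001,0.004,0.13],0,1]
    - [[-0.001,0.004,0.19],0,1]
    - [[-0.001,0.004,0.21],0,1]
    - [[-0.001,0.004,0.216],0,1]
    - [[-0.001,0.004,0.216],0,1]
    - [[-0.001,0.004,0.216],0,1]

```text
t: 18.37
ee_pos: [625.3, 138.6, 121.0]
ee_rot: [[0.002, 1.0, 0.002], [1.0, -0.002, 0.001], [0.001, 0.002, -1.0]]
contact_force: [0.9, 0.2, -0.1]
gripper_width: 0.006
gripper_force: 0.0
```

>>> play_rows:
  increments:
    - [[0,0,0.004],0,1]
    - [[0,0,0.008],0,1]
    - [[0,0,0.01],0,1]
    - [[0,0,0.012],0,1]
    - [[0,0,0.012],0,1]

```text
t: 18.78
ee_pos: [624.7, 138.2, 113.7]
ee_rot: [[0.002, 1.0, 0.001], [1.0, -0.002, 0.0], [0.0, 0.001, -1.0]]
contact_force: [0.6, -0.2, 1.2]
gripper_width: 0.007
gripper_force: 0.6
```

>>> play_rows:
  increments:
    - [[0,0,0.003],0,1]
    - [[0,0,0.006],0,1]
    - [[0,0,0.009],0,1]
    - [[0,0,0.01],0,1]
    - [[0,0,0.01],0,1]

```text
t: 19.2
ee_pos: [624.7, 138.3, 108.9]
ee_rot: [[0.002, 1.0, 0.001], [1.0, -0.002, 0.0], [0.0, 0.001, -1.0]]
contact_force: [-0.7, 0.9, 6.2]
gripper_width: 0.0
gripper_force: 3.1
```

>>> play_rows:
  increments:
    - [[0,0,0],0,1]
    - [[0,0,0],0,1]
    - [[0,0,0],0,1]
    - [[0,0,0],0,1]
    - [[0,0,0],0,1]
    - [[0,0,0],0,1]

```text
t: 19.7
ee_pos: [624.7, 138.3, 108.9]
ee_rot: [[0.002, 1.0, 0.001], [1.0, -0.002, 0.0], [0.0, 0.001, -1.0]]
contact_force: [0.3, -0.6, 6.3]
gripper_width: 0.002
gripper_force: 2.9
```

>>> play_rows:
  increments:
    - [[0,0,0],0,1]
    - [[0,0,0],0,1]
    - [[0,0,0],0,1]
    - [[0,0,0],0,1]
    - [[0,0,0],0,1]
    - [[0,0,0],0,1]
    - [[0,0,0],0,1]
    - [[0,0,0],0,1]

```text
t: 20.37
ee_pos: [624.7, 138.2, 108.9]
ee_rot: [[0.002, 1.0, 0.001], [1.0, -0.002, 0.0], [0.0, 0.001, -1.0]]
contact_force: [-0.3, 0.6, 6.5]
gripper_width: 0.006
gripper_force: 2.9
```

>>> play_rows:
  increments:
    - [[0,0,0.006],0,1]
    - [[0,0,0.012],0,1]
    - [[0,0,0.018],0,1]
    - [[0,0,0.02],0,1]
    - [[0,0,0.02],0,1]
    - [[0,0,0.02],0,1]

```text
t: 20.87
ee_pos: [625.0, 138.3, 102.2]
ee_rot: [[0.002, 1.0, 0.003], [1.0, -0.002, -0.0], [-0.0, 0.003, -1.0]]
contact_force: [-8.1, -3.0, 29.1]
gripper_width: 0.003
gripper_force: 14.5
```

>>> play_rows:
  increments:
    - [[0,0,-0.01],0,1]
    - [[0,0,-0.04],0,1]
    - [[0,0,-0.1],0,1]
    - [[0,0,-0.18],0,1]
    - [[0,0,-0.24],0,1]
    - [[0,0,-0.24],0,1]
    - [[0,0,-0.24],0,1]
    - [[0,0,-0.24],0,1]

```text
t: 21.53
ee_pos: [623.7, 137.9, 217.4]
ee_rot: [[0.002, 1.0, -0.001], [1.0, -0.002, -0.001], [-0.001, -0.001, -1.0]]
contact_force: [0.2, 0.9, -0.7]
gripper_width: 0.005
gripper_force: 0.0
```

Run:
```python
from h import *
s=robot.state(); print(s['t'],np.round(s['ee_pos'],1),np.round(s['contact_force'],1))
print(robot.hand_in())
```

```text
21.5333 [623.7 137.9 217.4] [ 0.2  0.9 -0.7]
the job is handed in; nothing more can be done
None
```

I handed the job in at 21.5 s, with no verdict returned: the lock was turned to its stop (checked by camera), the key put back upright in its stand (checked by camera), and the button held at half for over a second at about 6 N, then pushed fully down and released (judged by force and height).

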